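# Stack the tins, unlatch the locker gate and hold it wide

### The arm

A 7-joint arm with a two-finger parallel gripper is mounted at the origin on a cart in front of the work surface, level with it; the furniture and walls round the work are solid. World frame = base frame: x ahead of the robot, y to its left, z up, the work surface at z = 0. Lengths are in m, angles in rad, forces in N, time in s.
With the tool pointing down it reaches from about 0.4 to 0.875 m from the base axis. Payload 6.5 kg.
Tool frame: the origin (TCP) lies between the finger pads; the fingertips stand 25 mm ahead of it and the grasp point (between the pads) lies 6 mm ahead of it; z points along the fingers, y is the line along which they close (so a half turn about z gives the same grasp; the last joint's range is limited). The gripper opens to 88 mm and grips with 3 to 60 N. Pads are 18 mm wide; open, the fingers measure 123 mm over their backs; the gripper's body (75 mm by 187 mm) begins 45 mm behind the grasp point.
Start: joints at [-1.235, 0.536, -0.004, 1.538, 0.003, 1.067, -0.071], TCP at [0.254, 0.598, 0.264] pointing down, gripper open.
Joint ranges: [-2.7, 2.7], [-0.37, 2.16], [-1.27, 1.26], [0.24, 2.4], [-1.31, 4.45], [0.19, 1.91], [-2.76, 2.76]. Speed limits (rad/s): [2.39, 2.39, 3.14, 3.14, 3.14, 3.14, 3.14].

### API

Orientations are given as a unit quaternion [w, x, y, z].
In Python, from bench import * gives the robot as it stands.
- The arm moves only by the tool apply_moves, never from a script. Its argument "rows" is a list that holds one entry, the list of rows, each a list of 7 numbers: the shift along the tool's x, y, z in mm, then the turn, a rotation vector about the tool's x, y, z in rad, then the closure in counts, from 0 (fully open) to 255 (shut). A call has 1 to 20 rows; each row shifts and turns the commanded pose from where the row before left it, along the tool's axes as they then stand; what a row does not reach is not made up. A row lasts 1/8 s, in which the tool goes at most 62.5 mm and 10.7 degrees, less where a joint would pass 70% of its speed; a pose out of reach is approached as far as the arm can. A call is refused whole if a number of a shift passes 62.5 or a number of a turn 0.188, either way. A call with a gripper value outside its range is refused whole. The fingers move at their own pace and stop on an object; "squeeze" is the grip in N (left out, the last holds). Time passes only in rows, so rows that do not move let the fingers close. It gives the time, the measured TCP pose, the force, the opening and the grip force at its end, in the units of the state.
- sense(): the state, without advancing time (a new reading comes with each control period).
- snapshot(name): name is "side" or "top" or "wrist"; returns a dict with "frame" (384x512x3 uint8, red, green, blue), "intrinsics" (3x3 intrinsics, pixels), "rvec" (rotation vector, rad) and "tvec" (3), from world to camera coordinates, as OpenCV has them. Camera axes: x right, y down, z forward; pixel columns grow to the right and rows downward; lengths in m; the calibration is good to about 2 mm. A picture is of the moment at which its call begins. There is no depth.
- finish_job(): hands the job in; it is judged then, once.
The state is a dict: "time_s": time; "joint_pos": joint angles; "joint_velocities": joint speeds; "joint_torque": joint torques, N m; "position": TCP position; "tool_rot": TCP orientation; "force": force on the tool from outside, world axes, zero at the start; "wrist_torque": the same for the moment, N m; "gripper_width": opening from 0.0 (shut) to 1.0 (fully open); "finger_force": force on a finger pad.
Only numpy, scipy, OpenCV 4.12 (cv2) and the standard library are available. Lean on these libraries where they do the work, as an engineer would, in place of code of your own. Each camera call takes 0.05 s, during which the arm holds its last target. There are 200 camera calls.

### The job

The wax tins are to be put away in the small wooden locker: without dropping it, set the tin that stands alone squarely on top of the column of two, and let it go. Then release the locker gate's two catches by pinching each one's thumb tab fully against its fixed post, first the catch nearer the gate's hinge, then the one nearer the pull peg, and swing the gate out by its peg, past the half-open detent, to about a right angle with the locker front. Finish while still holding it wide open by the peg, because it springs back when let go, and leave the column, the thread spool and the upright carton where they stand.

Things in the scene. Friction and masses are not known exactly. Their poses are not given: they have to be found in the camera images.
- locker: wooden locker, fixed to the desk, 150 mm deep (x), 200 wide (y), 130 high to its flat roof; origin at the centre of its underside; its gate is in the front, on its own -x side; own +y is the hinge side. A sill plate 8 mm high runs 84 mm out in front of it
- gate_hinge (a point): a point on the gate's vertical hinge axis, 165 mm above the desk (the axis is 84 mm in front of the locker's centre and 92 mm to its +y side)
- gate (a joint): gate angle, rad: 0 shut, opens outward to a stop at 1.75 (seen from above the peg goes clockwise about the hinge). A barred wooden frame 184 mm wide, 12 thick, 14 to 125 mm above the desk, flat against the locker front. Either latched catch holds it shut. A spring pulls it shut (2 to 4 N at the peg); a ball detent at 0.47 to 0.63 takes about 4 N more; let go beyond, it returns to rest there
- pull_peg: round upright wooden peg on top of the gate, free to turn on its own axis, 18 mm in diameter, standing free from 128 to 188 mm above the desk, 165 mm from the hinge axis; origin on its axis, 168 mm above the desk
- hinge_catch (a joint): rocker of the catch nearer the hinge, rad: 0 latched, its claw down in front of the gate's top rail; grows to its stop at 0.32 as the thumb tab is squeezed back toward the fixed post; gate is free of this claw from about 0.22. Stays where it is left; about 5 N at the tab
- hinge_catch_grip (a point): where to squeeze that catch: midway between the front of its thumb tab (16 mm wide, 6 thick) and the back of its fixed post (18 mm wide, 12 thick), which stand tab in front, post behind, along the locker's x axis, 35 mm over both when latched, 19 to 22 mm when fully squeezed; the point is 178 mm above the desk, tab and post tops are at 188 mm; the rocker's claw arm is at 141 mm in front of the tab and rises some 10 mm as it lets go
- hinge_catch_post: the fixed post (gives 1.5 mm at most) of the catch nearer the hinge, behind the tab; origin under its foot, 132 mm above the desk
- pull_catch (a joint): rocker of the catch nearer the pull peg, made and read exactly as hinge_catch
- pull_catch_grip (a point): where to squeeze the catch nearer the peg, as for hinge_catch_grip, 65 mm from it along the locker front
- pull_catch_post: the fixed post of the catch nearer the peg; origin under its foot
- tin_low: closed round wax tin, lower of the column of two, standing on a 2 mm mat on the desk; 63 mm in diameter (lid, upper 9 mm; body 60 mm), 21 mm high; origin at the centre of its underside
- tin_mid: same tin, upper one of the column; origin at the centre of its underside, 23 mm above the desk
- tin_loose: same tin, standing alone on a 2 mm mat on the desk, on the other side of the robot's midline from the column; origin at the centre of its underside
- spool: bystander: thread spool, 35 mm across, 44 mm high, standing on the desk to the right of the locker; origin under its centre
- carton: bystander: upright carton 46 x 30 x 88 mm beside the locker on the hinge side; origin under its centre
There are look-alikes about, which are no part of the job. Leave any green or yellow look-alike of the tin_loose alone.

How it is judged:
By the outcome, as a careful person would: the job done as asked, in the order asked, and still so for the second after the job is handed in, while the arm keeps its last pose, push and grip.
It also fails if it takes over 67 s, if anything falls off the work surface, if the arm or the gripper's body presses on something with over 40 N, if the wrist force passes 120 N, or if a joint passes its speed limit or range.

## Working session

There is one attempt and no reset: what is moved stays moved. The work goes in short steps, Python scripts to look and compute and a tool call to move; the robot and the scene stay as the last step left them, time stands still between calls to the robot, and variables do not carry over. Pictures are saved under pics/ and viewed, at most 10 in all, crops included, and the job is handed in when it is done.

Besides the shell and the picture viewer there is one more tool, called after "Call:" in YAML: its name, and indented under it one key for each argument. apply_moves: Moves the arm, as the interface text tells. Its arguments: {"type":"object","properties":{"rows":{"type":"array","items":{"type":"array","items":{"type":"array","items":{"type":"number"}}}},"squeeze":{"type":"number"}},"required":["rows"]}

```bash
mkdir -p pics; python3 - <<'E'
from bench import *
import cv2
s=sense();print({k:s[k] for k in('time_s','position','tool_rot','force','gripper_width')})
for n in('top','side'):
    d=snapshot(n);cv2.imwrite(f'pics/{n}0.png',cv2.resize(d['frame'][:,:,::-1],(800,600),interpolation=cv2.INTER_CUBIC))
    print(n,d['intrinsics'],d['rvec'],d['tvec'])
E
```

```text
{'time_s': 0.0, 'position': array([0.25396506, 0.59770819, 0.26283822]), 'tool_rot': array([-1.14592001e-04,  1.99513817e-01,  9.79894628e-01, -8.60804422e-04]), 'force': array([ 0.02798527, -0.37226439,  0.0169068 ]), 'gripper_width': 1.001260318661032}
top [[361.85394889   0.         254.97004979]
 [  0.         361.85394889 186.76642071]
 [  0.           0.           1.        ]] [ 2.1652972  -2.17101082  0.0662836 ] [-0.07093086  0.57708534  1.34626606]
side [[472.7297123    0.         255.15681149]
 [  0.         472.7297123  188.90220072]
 [  0.           0.           1.        ]] [ 0.25642564 -2.5870827   1.58004878] [0.54298464 0.21793638 1.32867329]
```

View pics/top0.png

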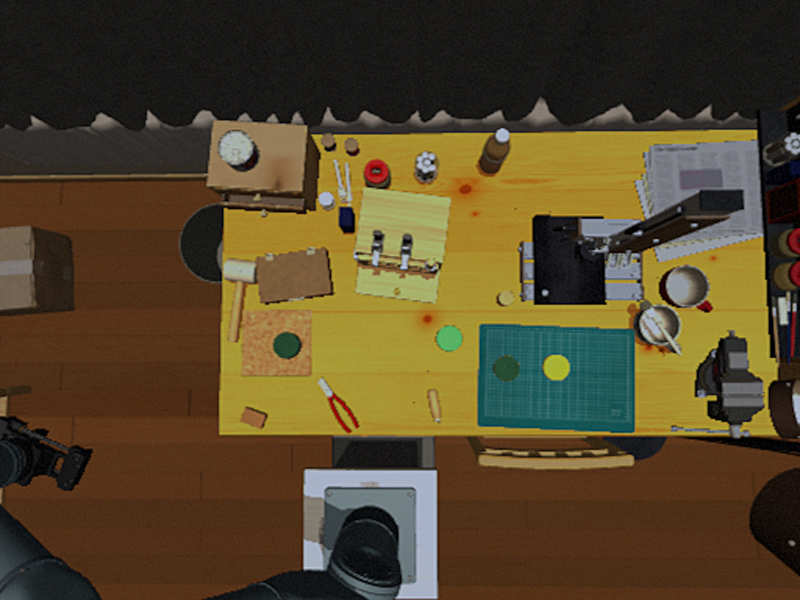

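View pics/side0.png

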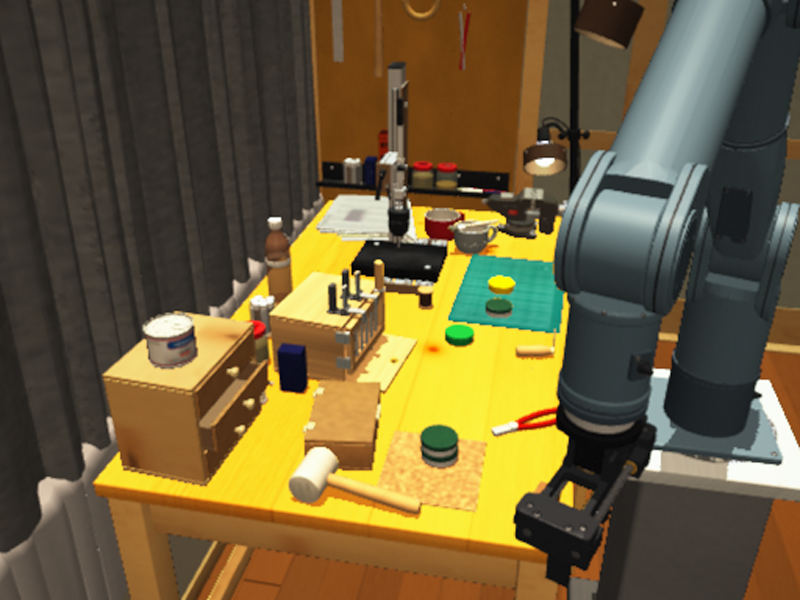

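The top view shows the following, at 800x600 scale:
- **Column:** on the cork mat at (287,345).
- **Locker:** around (403,240), with its gate toward the robot.
- **Carton and spool:** (347,218) and (506,298).

Three tins could be the loose one: bright green (449,338), yellow (557,367) and dark green (506,368). The dark green one fits because it has the same lid as the column and stands on a mat. I'll check it in an enlarged crop.

```bash
python3 - <<'E'
from bench import *
import cv2,numpy as np
def crop(f,x0,y0,w,h,k):return cv2.resize(f[y0:y0+h,x0:x0+w,::-1],(w*k,h*k),interpolation=cv2.INTER_CUBIC)
t=snapshot('top')['frame'];s=snapshot('side')['frame']
# top x k=8: locker 220..290,118..200
a=crop(t,215,115,100,75,8);cv2.imwrite('pics/c1.png',a)
b=np.hstack([crop(t,150,200,100,50,4),crop(t,270,200,100,50,4)])
c=np.hstack([crop(s,165,160,100,100,4),crop(s,250,165,100,100,4)])
cv2.imwrite('pics/c2.png',np.vstack([b,c]))
E
```

```text
(no output)
```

View pics/c1.png

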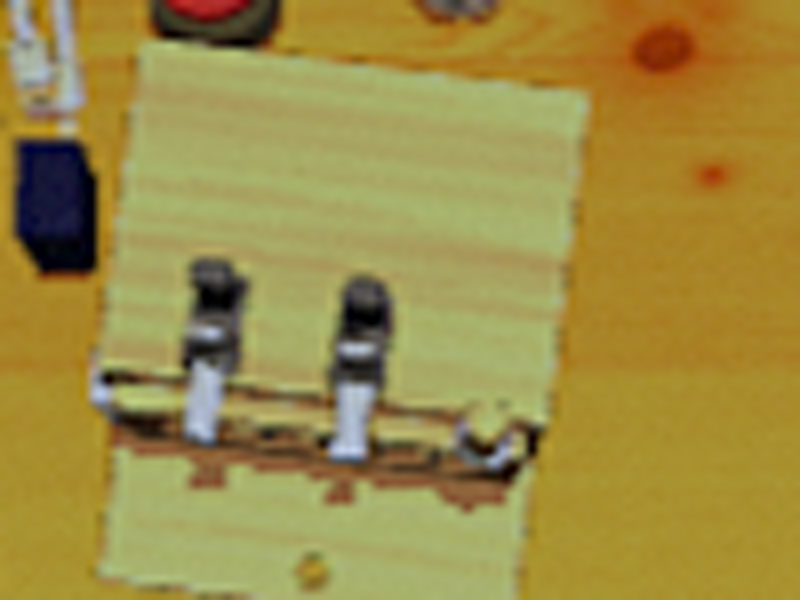

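View pics/c2.png

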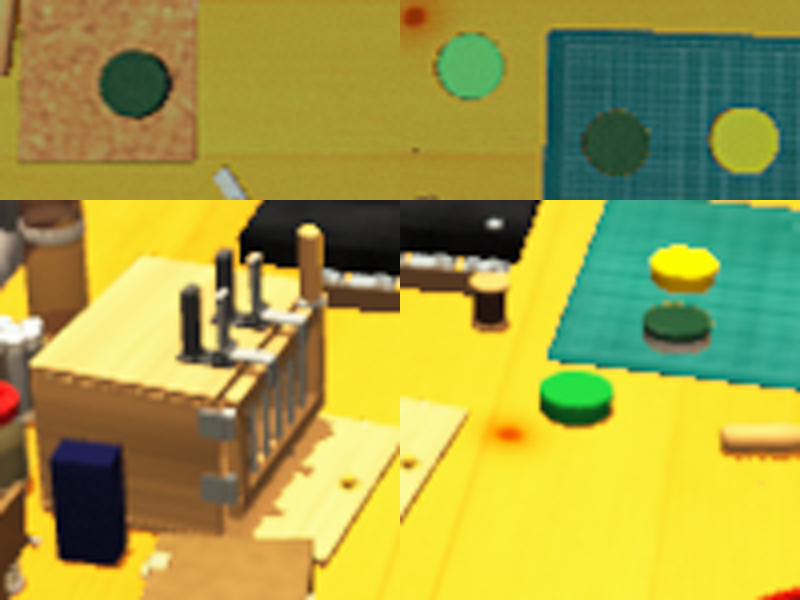

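The crop confirms it: the dark green lid with a pale body at top-view pixel (324,235) is tin_loose. The bright green and yellow tins are solid-coloured look-alikes. In the locker crop, the posts are at (213,270) and (365,292), the tabs at about (208,330) and (357,350), and the rear roof corners at (140,42) and (590,92).

```bash
cat > h.py <<'E'
from bench import *
import cv2,numpy as np
from scipy.optimize import least_squares
from scipy.spatial.transform import Rotation as R
def cam(n):
    d=snapshot(n);return d
def ray(d,uv,z):
    """world point on plane z seen at pixel uv"""
    M=cv2.Rodrigues(np.array(d['rvec'],float))[0];t=np.array(d['tvec']).ravel()
    c=-M.T@t;r=M.T@np.linalg.inv(d['intrinsics'])@np.array([uv[0],uv[1],1.])
    return c+r*(z-c[2])/r[2]
def proj(d,P):
    return cv2.projectPoints(np.array(P,float).reshape(-1,3),np.array(d['rvec'],float),np.array(d['tvec'],float),d['intrinsics'],None)[0].reshape(-1,2)
def unc(XY,o,k):return (np.array(XY,float)+.5)/k-.5+np.array(o)
def rot():
    q=sense()['tool_rot'];return R.from_quat([q[1],q[2],q[3],q[0]])
def move_to(p,yaw=None):
    """tool-frame shift mm to world TCP p, current orientation"""
    s=sense();return np.round(rot().inv().apply(np.array(p)-s['position'])*1000,1)
E
python3 - <<'E'
from h import *
d=cam('top');f=d['frame']
print('col',ray(d,(183.75,221),.044),'loose',ray(d,(324,235.5),.023))
hsv=cv2.cvtColor(f,cv2.COLOR_RGB2HSV)
o=(215,115)
pts=[((140,42),(75,100,.13)),((590,92),(75,-100,.13)),((102,577),(-159,100,.008))]
uv=np.array([unc(p,o,8) for p,_ in pts]);L=np.array([l for _,l in pts])*[1e-3,1e-3,1]
def W(v,L):
    c,s=np.cos(v[2]),np.sin(v[2]);return np.c_[v[0]+c*L[:,0]-s*L[:,1],v[1]+s*L[:,0]+c*L[:,1],L[:,2]]
r=least_squares(lambda v:(proj(d,W(v,L))-uv).ravel(),[.7,0,0]);v=r.x
print('locker',v,r.fun.round(2))
inv=lambda p:((p[0]-v[0])*np.cos(v[2])+(p[1]-v[1])*np.sin(v[2]),-(p[0]-v[0])*np.sin(v[2])+(p[1]-v[1])*np.cos(v[2]))
for n,p,z in[('hpost',(213,270),.188),('ppost',(365,292),.188),('htab',(208,330),.188),('ptab',(357,350),.188),('peg',(482,415),.188),('gateL',(105,392),.125),('spool',None,0)]:
    if p: w=ray(d,unc(p,o,8),z);print(n,w.round(4),np.round(inv(w),4))
print('hinge',W(v,np.array([[-.084,.092,.165]])))
# wrist for debugging
# side check
ds=cam('side');print('side px col/loose',proj(ds,[ray(d,(183.75,221),.044),ray(d,(324,235.5),.023)]), 'locker top corners',proj(ds,W(v,np.array([[.075,.1,.13],[-.075,.1,.13],[-.075,-.1,.13],[-.084,-.073,.188]]))))
E
```

```text
col [0.44851302 0.1918994  0.044     ] loose [ 0.39370751 -0.32951475  0.023     ]
locker [ 0.72140302 -0.08437456 -0.12615066] [ 0.2  -0.47  0.02 -0.16 -0.24  0.68]
hpost [ 0.693 -0.03   0.188] [-0.0351  0.0504]
ppost [ 0.6832 -0.0938  0.188 ] [-0.0367 -0.0142]
htab [ 0.6675 -0.0279  0.188 ] [-0.0606  0.0492]
ptab [ 0.6587 -0.0904  0.188 ] [-0.0614 -0.0139]
peg [ 0.631  -0.1425  0.188 ] [-0.0824 -0.069 ]
gateL [0.6509 0.0214 0.125 ] [-0.0833  0.0961]
hinge [[0.64964563 0.01746294 0.165     ]]
side px col/loose [[280.71112727 275.70730864]
 [317.57949416 192.84110154]] locker top corners [[170.7332559  199.26208176]
 [217.54006843 207.24349854]
 [241.23910807 178.49023134]
 [240.80547501 165.7863813 ]]
```

Call:
apply_moves:
  rows:
    - [[0, 0, 0, 0, 0, 0.185, 0], [0, 0, 0, 0, 0, 0.185, 0], [0, 0, 0, 0, 0, 0.185, 0], [0, 0, 0, 0, 0, 0.185, 0], [0, 0, 0, 0, 0, 0.185, 0], [0, 0, 0, 0, 0, 0.185, 0], [0, 0, 0, 0, 0, 0.185, 0], [-30, 38, 0, 0, 0, 0, 0], [-38, 24, 0, 0, 0, 0, 0], [-45, 24, 0, 0, 0, 0, 0], [-45, 24, 0, 0, 0, 0, 0], [-45, 24, 0, 0, 0, 0, 0], [-45, 24, 0, 0, 0, 0, 0], [-45, 24, 0, 0, 0, 0, 0], [-45, 24, 0, 0, 0, 0, 0], [-30, 12, 0, 0, 0, 0, 0]]

```text
time_s: 2.3
position: [0.425, 0.2033, 0.264]
tool_rot: [0.0, 0.751, 0.66, 0.0]
force: [-0.1, -0.3, 0.0]
gripper_width: 0.997
finger_force: 0.0
```

```bash
python3 - <<'E'
from h import *
s=sense();print(s['time_s'],s['position'],rot().as_matrix().round(3),s['joint_pos'])
d=cam('wrist');cv2.imwrite('pics/w1.png',d['frame'][:,:,::-1])
M=cv2.Rodrigues(np.array(d['rvec'],float))[0];print('cam',-M.T@d['tvec'],M)
print(proj(d,[(.4485,.1919,.044)]))
E
```

```text
2.3 [0.42502438 0.20329675 0.26396367] [[ 0.128  0.992  0.001]
 [ 0.992 -0.128  0.   ]
 [ 0.     0.001 -1.   ]] [-0.91812771  0.24001271  0.43903888  2.01665673 -0.12797501  0.9104123
 -0.54000075]
cam [0.43487628 0.27693586 0.38516035] [[ 9.91694092e-01 -1.28618908e-01 -6.12452918e-05]
 [-1.23304131e-01 -9.50850666e-01  2.84040671e-01]
 [-3.65912360e-02 -2.81673904e-01 -9.58812231e-01]]
[[274.94257889 179.53690021]]
```

View pics/w1.png

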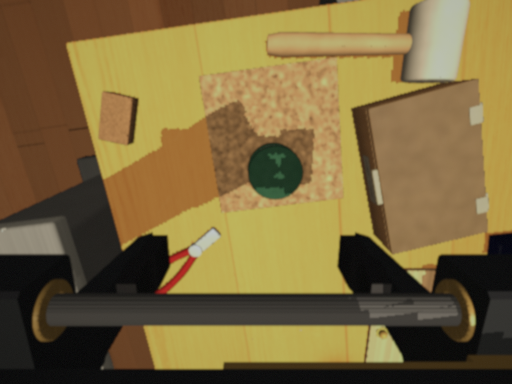

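The wrist view shows the column's lid at about (275,171), 8 px from the prediction. I'll segment it in all three cameras.

```bash
cat >> h.py <<'E'
def blob(d,P,r,z,lo=(60,60,0),hi=(95,255,110)):
    """dark-green lid near projected P: ellipse centre -> world at z"""
    u,v=proj(d,[P])[0];h=cv2.cvtColor(d['frame'],cv2.COLOR_RGB2HSV)
    m=cv2.inRange(h,np.array(lo),np.array(hi));k=np.zeros_like(m);cv2.circle(k,(int(u),int(v)),r,255,-1)
    m=cv2.morphologyEx(m&k,cv2.MORPH_CLOSE,np.ones((5,5)));cs=cv2.findContours(m,0,1)[0]
    c=max(cs,key=cv2.contourArea);e=cv2.fitEllipse(cv2.convexHull(c))
    return np.round(e[0],1),np.round(e[1],1),ray(d,e[0],z).round(4)
E
python3 - <<'E'
from h import *
C=(.4485,.1919,.044);L=(.394,-.3295,.023)
w=cam('wrist');t=cam('top');s=cam('side')
print(w['intrinsics'][0,0],'w',blob(w,C,50,.044))
print('t',blob(t,C,14,.044),blob(t,L,14,.023))
print('s',blob(s,C,22,.044),blob(s,L,22,.023))
for d,P in((t,L),(t,C)):
    u,v=proj(d,[P])[0].astype(int);print(cv2.cvtColor(d['frame'],cv2.COLOR_RGB2HSV)[v,u-14:u+15:2].tolist())
E
```

```text
309.1762770420684 w (array([273.4, 167.3]), array([51.7, 53.4]), array([0.4491, 0.2019, 0.044 ]))
t (array([183.2, 220.7]), array([15.4, 16.4]), array([0.4498, 0.1939, 0.044 ])) (array([323., 235.]), array([27.9, 27.9]), array([ 0.3956, -0.3258,  0.023 ]))Traceback (most recent call last):
  File "<stdin>", line 6, in <module>
  File "h.py", line 25, in blob
    c=max(cs,key=cv2.contourArea);e=cv2.fitEllipse(cv2.convexHull(c))
                                    ~~~~~~~~~~~~~~^^^^^^^^^^^^^^^^^^^
cv2.error: OpenCV(4.12.0) /io/opencv/modules/imgproc/src/shapedescr.cpp:361: error: (-201:Incorrect size of input array) There should be at least 5 points to fit the ellipse in function 'fitEllipseNoDirect'
```

Call:
apply_moves:
  rows:
    - [[-51, 15.6, 0, 0, 0, 0, 0], [-51, 15.6, 0, 0, 0, 0, 0], [-51, 15.6, 0, 0, 0, 0, 0], [-51, 15.6, 0, 0, 0, 0, 0], [-51, 15.6, 0, 0, 0, 0, 0], [-54, -8.4, 0, 0, 0, 0, 0], [-54, -8.4, 0, 0, 0, 0, 0], [-54, -8.4, 0, 0, 0, 0, 0], [-54, -8.4, 0, 0, 0, 0, 0], [-54, -8.4, 0, 0, 0, 0, 0], [0, 0, 0, 0, 0, 0, 0]]

```text
time_s: 3.88
position: [0.3931, -0.3227, 0.264]
tool_rot: [0.001, 0.752, 0.659, -0.001]
force: [-1.0, 0.4, -0.3]
gripper_width: 0.997
finger_force: 0.0
```

```bash
python3 - <<'E'
from h import *
s=sense();print(s['time_s'],s['position'],rot().as_matrix().round(3),s['joint_pos'])
d=cam('wrist');cv2.imwrite('pics/w2.png',d['frame'][:,:,::-1])
print(proj(d,[(.394,-.3295,.023)]))
E
```

```text
3.875 [ 0.39310993 -0.32269129  0.26395778] [[ 0.131  0.991 -0.   ]
 [ 0.991 -0.131 -0.002]
 [-0.002  0.    -1.   ]] [ 0.03825268  0.34800206  0.69529032  1.93938543 -0.27032894  0.94669063
  0.73260041]
[[254.7001048  173.59014173]]
```

View pics/w2.png

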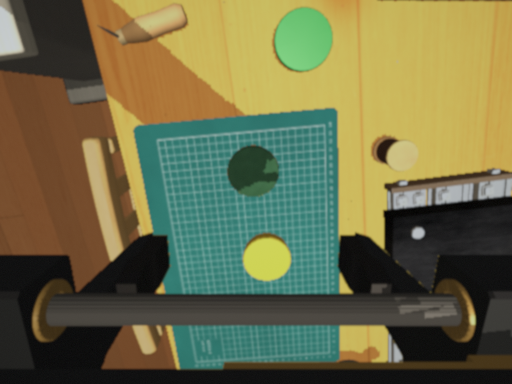

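The loose lid is at (253.5,171), about 3 mm from the top-camera estimate. The green tin at (303,40) and the yellow one at (267,258) are clear of the fingers. I'll go down and grasp.

Call:
apply_moves:
  rows:
    - [[-3.8, 0, 40, 0, 0, 0, 0], [0, 0, 55, 0, 0, 0, 0], [0, 0, 55, 0, 0, 0, 0], [0, 0, 45, 0, 0, 0, 0], [0, 0, 25, 0, 0, 0, 0], [0, 0, 13, 0, 0, 0, 0], [0, 0, 0, 0, 0, 0, 0], [0, 0, 0, 0, 0, 0, 60], [0, 0, 0, 0, 0, 0, 100], [0, 0, 0, 0, 0, 0, 140], [0, 0, 0, 0, 0, 0, 140], [0, 0, 0, 0, 0, 0, 140]]
  squeeze: 15

```text
time_s: 5.42
position: [0.3939, -0.3236, 0.0314]
tool_rot: [0.0, 0.75, 0.661, 0.0]
force: [-0.9, 1.9, 7.6]
gripper_width: 0.706
finger_force: 15.0
```

Call:
apply_moves:
  rows:
    - [[0, 0, -10, 0, 0, 0, 140], [0, 0, -30, 0, 0, 0, 140], [0, 0, -50, 0, 0, 0, 140], [0, 0, -50, 0, 0, 0, 140], [0, 0, -50, 0, 0, 0, 140], [30, 5, -20, 0, 0, 0, 140], [54, 8, 0, 0, 0, 0, 140], [54, 8, 0, 0, 0, 0, 140], [54, 8, 0, 0, 0, 0, 140], [54, 8, 0, 0, 0, 0, 140], [46, 2, 0, 0, 0, 0, 140], [50, -10, 0, 0, 0, 0, 140], [50, -10, 0, 0, 0, 0, 140], [50, -10, 0, 0, 0, 0, 140], [40, -12, 0, 0, 0, 0, 140], [30, -8, 0, 0, 0, 0, 140], [15, 0, 0, 0, 0, 0, 140], [0, 0, 0, 0, 0, 0, 140], [0, 0, 0, 0, 0, 0, 140]]

```text
time_s: 7.8
position: [0.4492, 0.1991, 0.2408]
tool_rot: [0.0, 0.751, 0.66, -0.0]
force: [-0.3, 0.4, -0.6]
gripper_width: 0.703
finger_force: 15.0
```

```bash
python3 - <<'E'
from h import *
s=sense();print(s['time_s'],s['position'],rot().as_matrix().round(3),s['force'],s['gripper_width'])
d=cam('wrist');t=cam('top')['frame'];sd=cam('side')
f=d['frame'][:,:,::-1]
print(blob(d,(.450,.196,.044),50,.044),'held pred',proj(d,[s['position']+[0,0,-.008]]))
P=s['position'];u=proj(sd,[P])[0].astype(int);print('side origin',u-50, proj(sd,[P+[0,0,-.008],(.45,.196,.044)]))
c=cv2.resize(sd['frame'][u[1]-40:u[1]+60,u[0]-50:u[0]+30,::-1],None,fx=3.6,fy=3.6,interpolation=2)
a=np.zeros((384,800,3),np.uint8);a[:,:512]=f;a[:360,512:]=c;cv2.imwrite('pics/w3.png',a)
E
```

```text
7.8 [0.44915539 0.19911405 0.24078996] [[ 0.128  0.992  0.   ]
 [ 0.992 -0.128 -0.001]
 [-0.001  0.    -1.   ]] [-0.31529729  0.35186638 -0.64808145] 0.7028010472111597
(array([253.3, 174.3]), array([54.9, 56.9]), array([0.4496, 0.2019, 0.044 ])) held pred [[252.84934666 268.85529001]]
side origin [232 160] [[282.19373139 213.64313329]
 [279.90304124 276.60625018]]
```

View pics/w3.png

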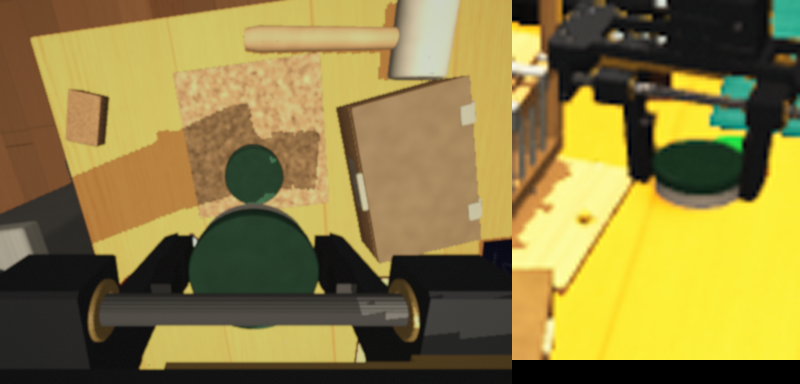

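The wrist view shows the held tin centred at about (254,266) and the column lid at (253,174). The side crop shows the tin level in the grip. I'll cross-check the lateral offset with the side camera.

```bash
python3 - <<'E'
from h import *
s=sense();P=s['position'];d=cam('side');t=cam('top');w=cam('wrist')
h=cv2.cvtColor(d['frame'],cv2.COLOR_RGB2HSV)
for n,z,c in(('held',P[2]-.008,(283,216)),('col',.044,(280,277))):
    m=cv2.inRange(h,np.array((55,60,0)),np.array((100,255,110)));k=np.zeros_like(m);cv2.circle(k,c,17,255,-1)
    m=m&k;x,y,ww,hh=cv2.boundingRect(m);M=cv2.moments(m,True);u=(M['m10']/M['m00'],M['m01']/M['m00'])
    print(n,(x,y,ww,hh),np.round(u,1),ray(d,u,z).round(4))
    q=np.array([.4492,.1991,z])
    print(' d(px)/d10mm x,y,z',(proj(d,[q+[.01,0,0],q+[0,.01,0],q+[0,0,.01]])-proj(d,[q])).round(2).tolist())
print('wrist held',ray(w,(254,266),P[2]-.008),'wrist col',ray(w,(253.8,174),.044))
a=np.hstack([cv2.resize(d['frame'][255:305,255:310,::-1],None,fx=7,fy=7,interpolation=2),cv2.resize(t['frame'][195:245,155:210,::-1],None,fx=7,fy=7,interpolation=2)])
cv2.imwrite('pics/c3.png',a)
E
```

```text
held (270, 205, 27, 19) [283.5 216. ] [0.4445 0.2092 0.2328]
 d(px)/d10mm x,y,z [[-4.15, -0.42], [-0.61, 2.09], [0.12, -3.65]]
col (270, 273, 22, 22) [280.4 281.3] [0.446  0.2149 0.044 ]
 d(px)/d10mm x,y,z [[-3.86, -0.48], [-0.58, 2.4], [0.11, -3.15]]
wrist held [0.44970076 0.20145984 0.23277608] wrist col [0.44996419 0.20322415 0.044     ]
```

View pics/c3.png

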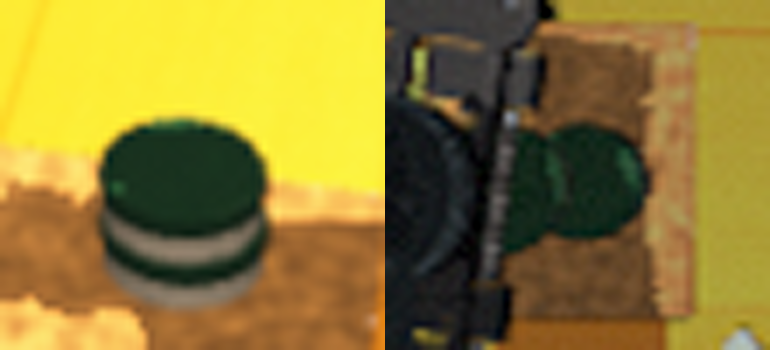

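The top, side and wrist cameras disagree on the offset by a few mm. I'll hover about 10 mm above the column and compare the rims close up.

Call:
apply_moves:
  rows:
    - [[0, 0, 30, 0, 0, 0, 140], [0, 0, 45, 0, 0, 0, 140], [0, 0, 45, 0, 0, 0, 140], [0, 0, 25, 0, 0, 0, 140], [0, 0, 10, 0, 0, 0, 140], [0, 0, 0, 0, 0, 0, 140], [0, 0, 0, 0, 0, 0, 140]]

```text
time_s: 8.98
position: [0.4496, 0.2012, 0.0867]
tool_rot: [0.0, 0.75, 0.661, 0.001]
force: [-0.2, -0.5, -1.3]
gripper_width: 0.703
finger_force: 15.0
```

```bash
python3 - <<'E'
from h import *
s=sense();P=s['position'];print(s['time_s'],P,s['force'])
d=cam('side');w=cam('wrist')
zl=P[2]-.008
def circ(c,r,z):
    a=np.linspace(0,6.283,60);return np.c_[c[0]+r*np.cos(a),c[1]+r*np.sin(a),0*a+z]
a=cv2.resize(d['frame'][235:310,250:315,::-1],None,fx=5,fy=5,interpolation=2)
b=w['frame'][100:384,100:412,::-1]
img=np.zeros((384,650,3),np.uint8);img[:375,:325]=a;img[:284,330:642]=b
cv2.imwrite('pics/c4.png',img)
for n,c in(('held',(P[0],P[1],zl)),('col',(.45,.199,.044))):
    pw=proj(w,circ(c,.0315,c[2]))-[100,100]+[330,0];ps=(proj(d,circ(c,.0315,c[2]))-[250,235]+.5)*5
    print(n,'wrist bbox',pw.min(0).round(),pw.max(0).round(),'side bbox',ps.min(0).round(),ps.max(0).round())
E
```

```text
8.975 [0.44958939 0.20115851 0.0867412 ] [-0.19710485 -0.45336048 -1.31137846]
held wrist bbox [416. 105.] [550. 225.] side bbox [ 91. 125.] [216. 200.]
col wrist bbox [430.  89.] [539. 189.] side bbox [ 90. 177.] [213. 253.]
```

View pics/c4.png

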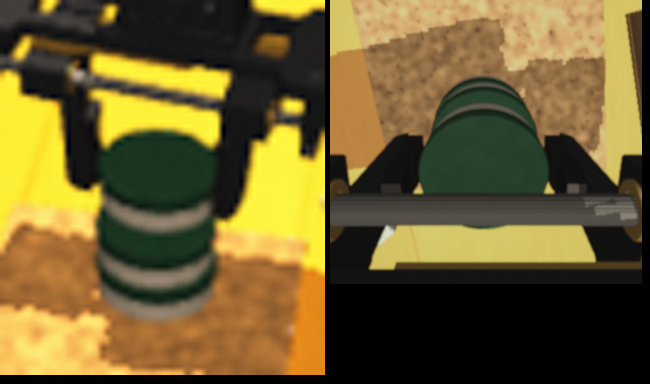

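The view shows three lids aligned in a column. In the wrist crop the held body's band is at y≈103–112 and the mid body's band at y≈82–87. I'll get the rim edges by scanning a line.

```bash
python3 - <<'E'
from h import *
P=sense()['position'];w=cam('wrist');d=cam('side');f=w['frame'].astype(int)
# redness minus green: gray ~0, green <0
for u in(246,254,262): print(u,[(v,*f[v,u]) for v in range(172,220)] if u==254 else '')
zl=P[2]-.008
def top(c,r,z):
    a=np.linspace(0,6.283,720);return proj(w,np.c_[c[0]+r*np.cos(a),c[1]+r*np.sin(a),0*a+z])
for n,c,r,z in(('held lidlow',P,.0315,zl-.009),('held bottom',P,.03,zl-.021),('mid lid low',(.45,.2012),.0315,.035),('mid bottom',(.45,.2012),.03,.023),('low lidlow',(.45,.2012),.0315,.014)):
    p=top(c,r,z);print(n,p[:,1].min().round(1),'u',p[:,0].min().round(1),p[:,0].max().round(1))
# side: horizontal extents of rows
g=d['frame'].astype(int)
for v in (262,265,268,277,280,283,286,290): print(v,[int(x) for x in g[v,264:298].sum(1)])
E
```

```text
246 
254 [(172, np.int64(131), np.int64(97), np.int64(60)), (173, np.int64(139), np.int64(104), np.int64(66)), (174, np.int64(139), np.int64(107), np.int64(71)), (175, np.int64(124), np.int64(99), np.int64(73)), (176, np.int64(99), np.int64(86), np.int64(70)), (177, np.int64(69), np.int64(66), np.int64(55)), (178, np.int64(41), np.int64(46), np.int64(36)), (179, np.int64(25), np.int64(38), np.int64(27)), (180, np.int64(29), np.int64(46), np.int64(32)), (181, np.int64(36), np.int64(57), np.int64(39)), (182, np.int64(55), np.int64(70), np.int64(52)), (183, np.int64(77), np.int64(81), np.int64(66)), (184, np.int64(91), np.int64(86), np.int64(74)), (185, np.int64(84), np.int64(80), np.int64(68)), (186, np.int64(61), np.int64(61), np.int64(51)), (187, np.int64(34), np.int64(41), np.int64(31)), (188, np.int64(21), np.int64(37), np.int64(25)), (189, np.int64(26), np.int64(42), np.int64(29)), (190, np.int64(30), np.int64(50), np.int64(34)), (191, np.int64(36), np.int64(60), np.int64(40)), (192, np.int64(41), np.int64(66), np.int64(45)), (193, np.int64(41), np.int64(67), np.int64(45)), (194, 
[... 2075 characters left out ...]
6, 56, 64, 68, 364]
280 [574, 592, 590, 579, 524, 218, 102, 109, 107, 110, 119, 160, 226, 271, 301, 334, 347, 364, 364, 357, 333, 315, 292, 266, 215, 147, 109, 109, 159, 428, 558, 542, 551, 563]
283 [342, 334, 323, 331, 309, 212, 73, 83, 101, 111, 110, 109, 108, 109, 108, 108, 111, 105, 106, 106, 108, 113, 110, 107, 114, 117, 122, 103, 252, 480, 549, 551, 545, 542]
286 [319, 332, 325, 309, 261, 192, 234, 233, 163, 91, 76, 85, 86, 93, 98, 100, 99, 100, 98, 96, 98, 96, 93, 90, 76, 98, 176, 243, 214, 245, 352, 342, 399, 478]
290 [350, 328, 319, 330, 335, 281, 101, 86, 140, 220, 310, 365, 375, 382, 382, 380, 380, 380, 380, 374, 374, 372, 367, 361, 335, 246, 138, 85, 141, 256, 311, 312, 313, 318]
```

Held tin and column agree to about 1 mm. I'll lower it, sensing contact.

Call:
apply_moves:
  rows:
    - [[0.5, 0.5, 7, 0, 0, 0, 140], [0, 0, 3, 0, 0, 0, 140], [0, 0, 1.5, 0, 0, 0, 140], [0, 0, 0.5, 0, 0, 0, 140], [0, 0, 0, 0, 0, 0, 140], [0, 0, 0, 0, 0, 0, 140]]

```text
time_s: 9.93
position: [0.4494, 0.2013, 0.0738]
tool_rot: [0.0, 0.75, 0.661, 0.0]
force: [0.0, -0.2, -1.2]
gripper_width: 0.706
finger_force: 15.0
```

Call:
apply_moves:
  rows:
    - [[0, 0, 0.6, 0, 0, 0, 140], [0, 0, 0, 0, 0, 0, 140], [0, 0, 0, 0, 0, 0, 140]]

```text
time_s: 10.3
position: [0.4494, 0.2013, 0.0731]
tool_rot: [0.0, 0.75, 0.661, 0.0]
force: [0.2, -0.7, -0.1]
gripper_width: 0.704
finger_force: 15.0
```

Contact is made: the tin's weight is off the wrist. I'll open slowly and retreat upward.

Call:
apply_moves:
  rows:
    - [[0, 0, 0, 0, 0, 0, 65], [0, 0, 0, 0, 0, 0, 40], [0, 0, 0, 0, 0, 0, 20], [0, 0, 0, 0, 0, 0, 0], [0, 0, 0, 0, 0, 0, 0], [0, 0, -10, 0, 0, 0, 0], [0, 0, -30, 0, 0, 0, 0], [0, 0, -50, 0, 0, 0, 0], [0, 0, -50, 0, 0, 0, 0], [0, 0, -50, 0, 0, 0, 0], [0, 0, 0, 0, 0, 0, 0], [0, 0, 0, 0, 0, 0, 0]]

```text
time_s: 11.8
position: [0.4489, 0.2012, 0.2629]
tool_rot: [-0.0, 0.75, 0.661, -0.0]
force: [-0.1, 0.4, -0.0]
gripper_width: 0.998
finger_force: 0.0
```

```bash
python3 - <<'E'
from h import *
s=sense();print(s['time_s'],s['position'],s['force'])
w=cam('wrist');d=cam('side');t=cam('top')
print('wrist',blob(w,(.45,.2,.065),60,.065))
g=d['frame'].astype(int)
for v in range(262,294,2): 
    r=g[v,262:300].sum(1); print(v,[int(x)for x in r])
# locker posts/tabs in top view: enlarged, unoccluded?
E
```

```text
11.8 [0.44886744 0.20121169 0.2629479 ] [-0.11654953  0.40631897 -0.0008553 ]
wrist (array([253.7, 175.8]), array([54.6, 60.7]), array([0.4494, 0.2022, 0.065 ]))
262 [541, 541, 541, 540, 541, 543, 545, 545, 540, 543, 543, 543, 545, 545, 542, 542, 543, 542, 545, 545, 544, 547, 545, 547, 551, 550, 545, 550, 549, 550, 553, 553, 552, 550, 548, 545, 547, 546]
264 [542, 541, 541, 539, 541, 542, 544, 543, 541, 541, 543, 544, 545, 543, 542, 540, 522, 506, 505, 502, 513, 530, 530, 540, 549, 547, 547, 549, 550, 552, 554, 551, 550, 549, 545, 545, 546, 547]
266 [538, 537, 538, 538, 539, 541, 541, 541, 540, 541, 531, 472, 416, 304, 246, 209, 205, 204, 205, 201, 204, 205, 207, 227, 258, 310, 421, 506, 544, 556, 556, 554, 549, 549, 550, 550, 548, 547]
268 [540, 542, 540, 542, 543, 543, 543, 544, 525, 373, 146, 105, 99, 105, 107, 103, 105, 124, 137, 123, 136, 102, 103, 103, 103, 103, 105, 106, 167, 362, 522, 552, 550, 550, 550, 550, 550, 548]
270 [540, 540, 538, 540, 545, 547, 545, 515, 252, 105, 103, 101, 105, 107, 106, 108, 103, 102, 102, 102, 103, 102, 104, 106, 102, 101, 103, 105, 104, 106, 169,
[... 1427 characters left out ...]
 156, 83, 73, 78, 84, 89, 92, 101, 113, 126, 124, 115, 104, 93, 92, 87, 75, 88, 170, 235, 227, 426, 578, 542, 508, 565, 529, 445]
288 [343, 340, 325, 308, 292, 302, 289, 186, 166, 254, 306, 312, 294, 255, 211, 177, 103, 105, 95, 77, 76, 82, 115, 149, 202, 277, 290, 300, 297, 205, 120, 187, 282, 304, 320, 324, 318, 307]
290 [360, 362, 339, 311, 307, 315, 320, 269, 96, 85, 134, 211, 295, 349, 358, 364, 366, 366, 366, 368, 364, 361, 361, 359, 356, 349, 321, 236, 132, 82, 130, 245, 295, 298, 302, 306, 304, 294]
292 [332, 329, 339, 351, 331, 309, 298, 278, 243, 185, 92, 69, 80, 98, 150, 198, 219, 249, 261, 271, 270, 255, 238, 201, 157, 129, 85, 77, 92, 155, 270, 347, 335, 304, 272, 269, 286, 306]
```

The tin sits on the column: rims are aligned within about 1 px in the side view, and the wrist view puts it at (.449,.202). Next I'll move over the catches and look.

Call:
apply_moves:
  rows:
    - [[-20, 20, 0, 0, 0, 0, 0], [-35, 35, 0, 0, 0, 0, 0], [-35, 35, 0, 0, 0, 0, 0], [-35, 35, 0, 0, 0, 0, 0], [-35, 35, 0, 0, 0, 0, 0], [-35, 35, 0, 0, 0, 0, 0], [-30, 32, 0, 0, 0, 0, 0], [-17, 17, 0, 0, 0, 0, 0], [0, 0, 0, 0, 0, 0, 0], [0, 0, 0, 0, 0, 0, 0], [0, 0, 0, 0, 0, 0, 0]]

```text
time_s: 13.32
position: [0.6605, -0.0679, 0.2629]
tool_rot: [-0.001, 0.75, 0.662, 0.0]
force: [0.1, 0.9, -0.1]
gripper_width: 1.003
finger_force: 0.0
```

```bash
python3 - <<'E'
from h import *
import pickle
s=sense();print(s['time_s'],s['position'],rot().as_matrix().round(3),s['joint_pos'].round(2))
w=cam('wrist');t=cam('top');sd=cam('side');pickle.dump((w,t,sd,s),open('v.pkl','wb'))
a=cv2.resize(w['frame'][0:270,100:420,::-1],None,fx=2.5,fy=2.2,interpolation=2)[:600]
cv2.imwrite('pics/w5.png',cv2.resize(w['frame'][0:270,80:436,::-1],(800,600),interpolation=2))
print(proj(w,[(.693,-.03,.188),(.6832,-.0938,.188),(.6675,-.0279,.188),(.6587,-.0904,.188),(.631,-.1425,.188)]))
E
```

```text
13.325 [ 0.66053896 -0.06788576  0.26285298] [[ 0.124  0.992 -0.001]
 [ 0.992 -0.124  0.001]
 [ 0.001 -0.001 -1.   ]] [-0.35  0.62  0.6   1.52 -0.38  1.11  0.2 ]
[[296.22323005 157.10162062]
 [290.02212121 249.10380005]
 [256.14476928 158.78404173]
 [254.54044266 248.65338189]
 [226.3619013  315.76165821]]
```

View pics/w5.png

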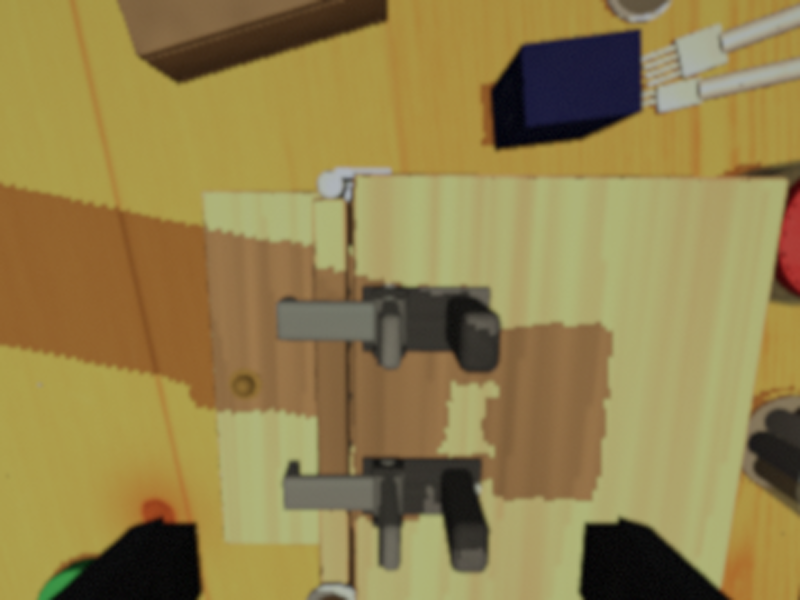

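The wrist view shows, in crop pixels:
- **Hinge catch:** post top at about (479,340), tab at (392,337).
- **Pull catch:** post at (468,540), tab at (389,540).
- **Peg:** top at the bottom edge of the crop, about (333,597).
- **Hinge pin:** (330,185).

```bash
python3 - <<'E'
from h import *
import pickle
w,t,sd,s=pickle.load(open('v.pkl','rb'))
px=lambda x,y:(80+(x+.5)/2.247-.5,(y+.5)/2.222-.5)
Q={n:ray(w,px(*p),z) for n,p,z in[('hpost',(479,340),.188),('htab',(392,336),.188),('ppost',(468,540),.188),('ptab',(389,541),.188),('hpin',(330,185),.165),('roofA',(357,177),.13),('roofB',(786,180),.13),('sillA',(205,192),.008)]}
for n in Q:print(n,Q[n].round(4))
d=Q['hpost']-Q['ppost'];print(np.linalg.norm(d),np.arctan2(-d[0],d[1]))
d=Q['roofB']-Q['roofA'];print('yaw roof',np.arctan2(d[1],d[0]),np.linalg.norm(d))
# peg from side & grips
a=-.126;ex=np.array([np.cos(a),np.sin(a),0])
for c in 'hp':
    post,tab=Q[c+'post'],Q[c+'tab'];back=post+.006*ex;front=tab-.003*ex
    g=(back+front)/2;print(c,'over',((back-front)@ex).round(4),'grip',g.round(4),'tool shift to grip',move_to([g[0],g[1],.184]))
print('peg pred',Q['hpin'].round(4)+.165*np.array([-np.sin(-a)*1,-np.cos(a),0]))
f=w['frame']
print([tuple(int(c) for c in f[v,228]) for v in range(250,275,3)])
E
```

```text
hpost [ 0.6911 -0.027   0.188 ]
htab [ 0.6669 -0.0228  0.188 ]
ppost [ 0.6823 -0.0888  0.188 ]
ptab [ 0.658  -0.0861  0.188 ]
hpin [0.6538 0.0212 0.165 ]
roofA [0.6608 0.0251 0.13  ]
roofB [0.8069 0.0058 0.13  ]
sillA [0.5781 0.0369 0.008 ]
0.06248358785791623 -0.14275403658822253
yaw roof -0.1314665390379192 0.14734480566542474
h over 0.0336 grip [ 0.6805 -0.0251  0.188 ] tool shift to grip [45.5 14.1 79.3]
p over 0.0334 grip [ 0.6716 -0.0877  0.188 ] tool shift to grip [-17.7  13.1  79.2]
peg pred [ 0.63306497 -0.14249196  0.165     ]
[(175, 162, 107), (175, 162, 107), (175, 162, 107), (174, 162, 106), (124, 118, 94), (162, 166, 151), (76, 63, 47), (66, 48, 28), (67, 48, 30)]
```

Call:
apply_moves:
  rows:
    - [[35, 10, 0, 0, 0, 0, 0], [9.5, 4, 10, 0, 0, 0, 0], [0, 0, 35, 0, 0, 0, 20], [0, 0, 20, 0, 0, 0, 60], [0, 0, 9, 0, 0, 0, 100], [0, 0, 3, 0, 0, 0, 125], [0, 0, 0, 0, 0, 0, 125], [0, 0, 0, 0, 0, 0, 125]]
  squeeze: 25

```text
time_s: 14.48
position: [0.681, -0.0272, 0.1871]
tool_rot: [0.001, 0.75, 0.661, 0.001]
force: [-0.2, 0.4, -0.3]
gripper_width: 0.511
finger_force: 0.0
```

Call:
apply_moves:
  rows:
    - [[0, 0, 0, 0, 0, 0, 140], [0, 0, 0, 0, 0, 0, 152], [0, 0, 0, 0, 0, 0, 152]]

```text
time_s: 14.85
position: [0.6804, -0.0271, 0.1862]
tool_rot: [-0.0, 0.75, 0.661, -0.0]
force: [-0.8, 0.4, 0.0]
gripper_width: 0.404
finger_force: 0.3
```

Call:
apply_moves:
  rows:
    - [[0, 1, 0, 0, 0, 0, 158], [0, 1, 0, 0, 0, 0, 164], [0, 1, 0, 0, 0, 0, 170], [0, 0, 0, 0, 0, 0, 170]]

```text
time_s: 15.35
position: [0.6826, -0.0274, 0.186]
tool_rot: [-0.001, 0.75, 0.661, -0.001]
force: [-6.2, 1.0, 4.9]
gripper_width: 0.333
finger_force: 4.4
```

Call:
apply_moves:
  rows:
    - [[0, 1, 0, 0, 0, 0, 176], [0, 1, 0, 0, 0, 0, 182], [0, 0.7, 0, 0, 0, 0, 188], [0, 0, 0, 0, 0, 0, 188]]

```text
time_s: 15.85
position: [0.6834, -0.0275, 0.1858]
tool_rot: [-0.003, 0.75, 0.661, -0.002]
force: [-14.2, 2.3, 9.3]
gripper_width: 0.276
finger_force: 24.0
```

Call:
apply_moves:
  rows:
    - [[0, 0.5, 0, 0, 0, 0, 200], [0, 0, 0, 0, 0, 0, 200], [0, 0, 0, 0, 0, 0, 200]]
  squeeze: 35

```text
time_s: 16.23
position: [0.6835, -0.0275, 0.1858]
tool_rot: [-0.003, 0.75, 0.661, -0.002]
force: [-14.4, 3.0, 10.9]
gripper_width: 0.269
finger_force: 33.3
```

```bash
python3 - <<'E'
from h import *
import pickle
s=sense();print(s['position'],s['force'],s['wrist_torque'],s['gripper_width'],s['finger_force'])
w=cam('wrist');w0=pickle.load(open('v.pkl','rb'))[0]
sd=cam('side')
cv2.imwrite('pics/x.png',w['frame'][:,:,::-1])
P=s['position']
# profile along image row through tab/post tops
v=int(proj(w,[P])[0][1]);u=int(proj(w,[P])[0][0]);print(u,v)
for r in(v-25,v-15,v-5):print(r,[int(x) for x in w['frame'][r,u-60:u+60:2].sum(1)])
E
```

```text
[ 0.68352926 -0.02750397  0.1858216 ] [-14.41614788   2.99363694  10.93990316] [ 0.37475092  3.17336411 -0.02544759] 0.26947236534885427 33.347200602293015
252 278
253 [314, 110, 56, 60, 59, 59, 63, 64, 56, 53, 54, 46, 49, 49, 53, 49, 48, 48, 50, 149, 174, 195, 235, 236, 227, 216, 208, 195, 243, 373, 413, 298, 100, 101, 95, 95, 100, 101, 102, 100, 101, 100, 98, 85, 51, 46, 48, 49, 54, 54, 54, 45, 50, 60, 62, 55, 57, 57, 58, 61]
263 [60, 63, 62, 62, 57, 60, 56, 54, 57, 50, 52, 45, 46, 59, 49, 44, 42, 48, 51, 136, 181, 182, 180, 175, 203, 280, 355, 377, 376, 364, 332, 192, 136, 166, 174, 179, 177, 177, 175, 176, 179, 177, 169, 155, 105, 48, 50, 46, 50, 46, 46, 51, 52, 60, 55, 52, 63, 61, 59, 58]
273 [56, 63, 64, 56, 63, 59, 52, 44, 50, 48, 47, 51, 49, 49, 51, 43, 51, 50, 68, 256, 320, 185, 170, 170, 197, 289, 379, 411, 405, 383, 348, 207, 170, 193, 210, 210, 203, 202, 200, 202, 206, 206, 195, 176, 121, 54, 48, 42, 51, 54, 55, 48, 50, 49, 49, 48, 56, 64, 61, 62]
```

It reads as stopped: both pads carry 33 N, and the roughly 10.9 N upward reaction matches a tab leaning back by about 0.32 rad. I'll open and lift clear, then verify.

Call:
apply_moves:
  rows:
    - [[0, -3, 0, 0, 0, 0, 170], [0, -2, 0, 0, 0, 0, 130], [0, 0, 0, 0, 0, 0, 100], [0, 0, -15, 0, 0, 0, 100], [0, 0, -35, 0, 0, 0, 100], [0, 0, -27, 0, 0, 0, 60], [-34, 0, 0, 0, 0, 0, 30], [-15, -10, 0, 0, 0, 0, 0], [0, 0, 0, 0, 0, 0, 0], [0, 0, 0, 0, 0, 0, 0]]

```text
time_s: 17.58
position: [0.6658, -0.073, 0.2629]
tool_rot: [-0.001, 0.75, 0.662, 0.0]
force: [-0.1, 1.1, 0.3]
gripper_width: 1.0
finger_force: 0.0
```

```bash
python3 - <<'E'
from h import *
import pickle
s=sense();P=s['position'];print(s['time_s'],P,s['force'],s['gripper_width'])
w=cam('wrist');w0=pickle.load(open('v.pkl','rb'))[0]
# rectified patches (plane z=.188) of each catch from both views, 0.5mm/px
a=-.126;ex=np.array([np.cos(a),np.sin(a),0]);ey=np.array([-np.sin(a),np.cos(a),0])
def line(d,c,off,z):
    r=np.arange(-40,31,1.5)*1e-3
    p=proj(d,[np.array([c[0],c[1],z])+ex*q+ey*off for q in r]).astype(np.float32)
    g=cv2.remap(cv2.cvtColor(d['frame'],cv2.COLOR_RGB2GRAY),p[None,:,0],p[None,:,1],1)[0];return g.tolist()
for n,c in(('h',(.6795,-.0265)),('p',(.6708,-.090))):
    for nm,d in(('before',w0),('now',w)):print(n,nm,line(d,c,-.004,.188))
E
```

```text
17.575 [ 0.66577449 -0.07296394  0.26293722] [-0.06389495  1.05880078  0.29942504] 0.999838064460642
h before [115, 115, 122, 114, 102, 107, 105, 104, 103, 83, 85, 101, 112, 109, 99, 66, 78, 107, 107, 94, 86, 114, 117, 116, 113, 107, 111, 120, 121, 114, 69, 34, 47, 51, 50, 50, 50, 47, 59, 106, 103, 101, 105, 111, 114, 111, 108, 109]
h now [122, 119, 115, 116, 116, 104, 107, 106, 104, 104, 83, 54, 98, 112, 100, 77, 57, 57, 58, 57, 60, 71, 78, 58, 46, 49, 88, 104, 100, 103, 85, 38, 47, 52, 50, 50, 50, 47, 72, 162, 165, 156, 113, 104, 111, 115, 111, 109]
p before [151, 152, 153, 146, 151, 161, 160, 159, 159, 140, 64, 126, 160, 159, 160, 155, 82, 92, 105, 101, 114, 160, 165, 171, 172, 172, 171, 171, 169, 165, 149, 67, 71, 82, 84, 86, 86, 82, 91, 152, 160, 161, 161, 161, 162, 160, 157, 157]
p now [153, 152, 152, 154, 154, 158, 162, 161, 160, 159, 139, 69, 112, 160, 160, 157, 93, 93, 106, 103, 111, 161, 165, 167, 172, 173, 173, 172, 172, 169, 155, 71, 49, 52, 49, 49, 50, 47, 76, 154, 161, 162, 163, 162, 162, 162, 161, 158]
```

```bash
python3 - <<'E'
from h import *
import pickle
w=cam('wrist');w0=pickle.load(open('v.pkl','rb'))[0]
pickle.dump(w,open('v2.pkl','wb'))
a=-.126;ex=np.array([np.cos(a),np.sin(a),0]);ey=np.array([-np.sin(a),np.cos(a),0])
c=np.array([.6795,-.0265,.188])
for nm,d in(('before',w0),('now',w)):
    print(nm)
    for off in range(18,-22,-3):
        p=proj(d,[c+ex*q*1e-3+ey*off*1e-3 for q in range(-44,30,2)]).astype(np.float32)
        g=cv2.remap(cv2.cvtColor(d['frame'],cv2.COLOR_RGB2GRAY),p[None,:,0],p[None,:,1],1)[0]
        print('%4d '%off+' '.join('%3d'%x for x in g))
E
```

```text
before
  18 123 121 114 115 120 102 111 115 115  88  96 113 120 135 130 156 156 165 171 171 166 162 168 172 168 167 165 161 165 163 166 167 160 157 161 169 166
  15 122 120 114 115 120 102 108 110 113  81  87 103  51  44  47  56  47  47  53  58  74  90  94  89  88  77  81  96  96 125 166 166 160 157 161 168 165
  12  88  75  80  95  96  89  89  92  93  83  85  90  71  74  74  63  66  70  51  52  51  51  52  43  21  21  21  27  72 122 167 166 159 157 162 169 165
   9 114 115 115 115 115 115 115 116 115 116 115 116 116  93  55  51  51  74  52  52  52  51  52  34  19  21  35  41  41  49 128 166 160 157 161 168 165
   6 112 113 114 113 113 114 113 114 114 114 114 114 114  89  69 101  97  72  53  53  52  53  52  36  18  26  61  84  91  88  79 150 159 155 158 162 150
   3 111 113 113 113 113 114 113 114 114 114 114 114 114  89  72 105 101  73  52  50  51  52  52  35  20  26  48  53  51  59  69 100 105 102 107 114 110
   0 119 116 111 114 117  99 105 102 102  68  88 100  60  58  74 107 100  62  53  53  52  52  51  47  19  26  46  52  52  50  45  99 104 101 107 114 110
  -3 122 119 115 117 1
[... 2494 characters left out ...]
 105 111 113 115 117 116 111 111 121 119 114 108 100 103  98 106 114 110 102 108 116 113
 -12 111 122 121 117 115 112 106 106 104 100  68 101 111 107 102 106 113 113 115 117 116 112 114 121 118 115 114 111 115 110 110 114 110 102 107 116 113
 -15 112 122 121 117 115 111 107 107 103  99  61 100 110 107 102 106 113 113 115 117 116 114 116 121 118 115 113 116 123 110 118 122 110 108 108 115 113
 -18 113 122 120 118 121 109 107 106 103  99  46  99 110 106 103 106 113 113 116 116 115 114 117 122 118 115 119 156 169 161 164 167 162 147 107 115 112
 -21 113 122 120 117 121 119 108 106 104  99  65 103 110 106 103 107 113 113 115 117 115 114 118 122 119 115 113 159 169 164 164 167 137 101 107 114 112
```

The rectified patch shows the hinge tab's top face moved back about 14 mm and nearly touching its post, so it is released and stays. Next is the pull catch.

Call:
apply_moves:
  rows:
    - [[-16.5, 7, 0, 0, 0, 0, 0], [0, 0, 25, 0, 0, 0, 20], [0, 0, 30, 0, 0, 0, 60], [0, 0, 15, 0, 0, 0, 100], [0, 0, 7, 0, 0, 0, 135], [0, 0, 0, 0, 0, 0, 148], [0, 0, 0, 0, 0, 0, 148]]
  squeeze: 35

```text
time_s: 18.55
position: [0.6711, -0.0921, 0.1872]
tool_rot: [0.001, 0.75, 0.661, 0.001]
force: [-0.1, -0.4, 0.3]
gripper_width: 0.421
finger_force: 0.0
```

Call:
apply_moves:
  rows:
    - [[0, 0.5, 0, 0, 0, 0, 154], [0, 1, 0, 0, 0, 0, 160], [0, 1, 0, 0, 0, 0, 166], [0, 1, 0, 0, 0, 0, 172], [0, 1, 0, 0, 0, 0, 178], [0, 0, 0, 0, 0, 0, 178]]

```text
time_s: 19.3
position: [0.675, -0.0925, 0.1865]
tool_rot: [-0.0, 0.75, 0.661, 0.0]
force: [-2.8, 0.2, 5.9]
gripper_width: 0.305
finger_force: 7.7
```

Call:
apply_moves:
  rows:
    - [[0, 1, 0, 0, 0, 0, 186], [0, 0.5, 0, 0, 0, 0, 194], [0, 0, 0, 0, 0, 0, 200], [0, 0, 0, 0, 0, 0, 205], [0, 0, 0, 0, 0, 0, 205]]

```text
time_s: 19.92
position: [0.6747, -0.0924, 0.1865]
tool_rot: [-0.002, 0.75, 0.661, -0.001]
force: [-8.4, 1.9, 10.9]
gripper_width: 0.267
finger_force: 33.6
```

Call:
apply_moves:
  rows:
    - [[0, -2, 0, 0, 0, 0, 170], [0, -2, 0, 0, 0, 0, 130], [0, 0, 0, 0, 0, 0, 100], [0, 0, -15, 0, 0, 0, 100], [0, 0, -35, 0, 0, 0, 60], [0, 0, -26, 0, 0, 0, 30], [-28, -18, 0, 0, 0, 0, 0], [-27, -16, 0, 0, 0, 0, 0], [0, 0, 0, 0, 0, 0, 0], [0, 0, 0, 0, 0, 0, 0]]

```text
time_s: 21.18
position: [0.6327, -0.1414, 0.2627]
tool_rot: [0.0, 0.75, 0.662, 0.001]
force: [0.3, -0.7, 0.8]
gripper_width: 0.999
finger_force: 0.0
```

```bash
python3 - <<'E'
from h import *
s=sense();print(s['time_s'],s['position'])
w=cam('wrist')
a=-.126;ex=np.array([np.cos(a),np.sin(a),0]);ey=np.array([-np.sin(a),np.cos(a),0])
c=np.array([.6708,-.0905,.188])
for off in range(9,-10,-3):
        p=proj(w,[c+ex*q*1e-3+ey*off*1e-3 for q in range(-44,30,2)]).astype(np.float32)
        g=cv2.remap(cv2.cvtColor(w['frame'],cv2.COLOR_RGB2GRAY),p[None,:,0],p[None,:,1],1)[0]
        print('%4d '%off+' '.join('%3d'%x for x in g))
E
```

```text
21.175 [ 0.6326722  -0.14141843  0.26273234]
   9 119 115 118 114 116 116 119 117 118 124 111 112 138 124  77  65  62  58  54  77  52  45  27  23  21  21  33  51 105 134 150 159 162 162 159 157 157
   6 132 141 160 160 161 161 160 159 159 159 158 158 146 124  80  81  75  62  53  56  70  91 156 151  45  34  76  89  85  74  77 150 162 162 159 157 157
   3  98  98  97 103 105 142 129 142 156 158 158 158 147 128  79  80  75  58  59  65  65  99 166 157  50  38  83  96  89  88  78 152 162 162 158 157 157
   0  98  98  98  98  98  97  97  97  97 106 109 132 133 111  78  79  79  57  60  64  54  99 168 155  54  37  70  96  92  87  76 149 162 161 158 157 157
  -3 107  96  98  95  96 100  98  96  92  90  54  54  74  89  68  73  79  59  62  55  56  83 166 156  57  39  73  89  90  88  80 147 161 161 158 156 157
  -6 119 110 114 104 105 103 101  98  94 106  98  88  65  65  59  63  94 116 145 122  86 103 159 151  96  41  80  92  88  84  76 116 122 132 151 140 140
  -9 119 113 115 104 106 103 102  97  94 106 104 109 111 111 110 110 111 112 139 170 170 168 132 109 114 112  89  81  80  81  98 108 108 108 104 102 102
```

Both catches look the same, with tabs back against their posts. I'll descend onto the peg and grip it.

Call:
apply_moves:
  rows:
    - [[-1, 0, 30, 0, 0, 0, 0], [0, 0, 35, 0, 0, 0, 0], [0, 0, 18, 0, 0, 0, 0], [0, 0, 8, 0, 0, 0, 60], [0, 0, 0, 0, 0, 0, 120], [0, 0, 0, 0, 0, 0, 160], [0, 0, 0, 0, 0, 0, 180]]
  squeeze: 20

```text
time_s: 22.1
position: [0.6322, -0.1435, 0.1721]
tool_rot: [0.001, 0.75, 0.661, 0.001]
force: [0.9, 0.1, 0.4]
gripper_width: 0.568
finger_force: 0.0
```

Call:
apply_moves:
  rows:
    - [[0, 0, 0, 0, 0, 0, 180], [0, 0, 0, 0, 0, 0, 190], [0, 0, 0, 0, 0, 0, 198], [0, 0, 0, 0, 0, 0, 206], [0, 0, 0, 0, 0, 0, 215], [0, 0, 0, 0, 0, 0, 215]]
  squeeze: 15

```text
time_s: 22.85
position: [0.6286, -0.1432, 0.1708]
tool_rot: [-0.003, 0.75, 0.661, -0.002]
force: [-10.6, 2.2, 8.6]
gripper_width: 0.198
finger_force: 15.0
```

The peg is gripped (17.4 mm). I'll pull it along the arc about the hinge.

Call:
apply_moves:
  rows:
    - [[0, -4, 0, 0, 0, 0, 225], [0, 0, 0, 0, 0, 0, 225], [0.4, -8, 0, 0, 0, 0, 225], [0.4, -8.5, 0, 0, 0, 0, 225], [2.5, -16.3, 0, 0, 0, 0, 225]]
  squeeze: 30

```text
time_s: 23.48
position: [0.5954, -0.1354, 0.171]
tool_rot: [0.0, 0.75, 0.661, 0.0]
force: [3.3, 0.3, -2.3]
gripper_width: 0.191
finger_force: 30.0
```

The gate is swinging with a 3.3 N spring load, so both catches are free. I'll continue past the detent.

Call:
apply_moves:
  rows:
    - [[4.1, -16, 0, 0, 0, 0, 225], [5.6, -15.5, 0, 0, 0, 0, 225], [7.2, -14.9, 0, 0, 0, 0, 225], [8.6, -14.1, 0, 0, 0, 0, 225], [10, -13.1, 0, 0, 0, 0, 225], [11.2, -12.1, 0, 0, 0, 0, 225], [12.4, -10.9, 0, 0, 0, 0, 225], [0, 0, 0, 0, 0, 0, 225]]

```text
time_s: 24.48
position: [0.5071, -0.0632, 0.1711]
tool_rot: [0.0, 0.749, 0.662, 0.001]
force: [6.4, 0.6, -11.4]
gripper_width: 0.194
finger_force: 30.0
```

Call:
apply_moves:
  rows:
    - [[13.4, -9.6, 0.3, 0, 0, 0, 225], [14.3, -8.2, 0.3, 0, 0, 0, 225], [15, -6.7, 0, 0, 0, 0, 225], [15.7, -5.2, 0, 0, 0, 0, 225], [16.1, -3.6, 0, 0, 0, 0, 225], [16.4, -2, 0, 0, 0, 0, 225], [11.5, -0.4, 0, 0, 0, 0, 225], [0, 0, 0, 0, 0, 0, 225], [0, 0, 0, 0, 0, 0, 225], [0, 0, 0, 0, 0, 0, 225]]

```text
time_s: 25.72
position: [0.4854, 0.0395, 0.171]
tool_rot: [0.001, 0.751, 0.661, 0.0]
force: [3.9, -3.6, -3.2]
gripper_width: 0.195
finger_force: 30.0
```

```bash
python3 - <<'E'
from h import *
s=sense();P=s['position'];print(s['time_s'],P,s['force'],s['gripper_width'],s['finger_force'],s['joint_pos'].round(2))
H=np.array([.6495,.0205]);v=P[:2]-H;a=-.127
l=np.array([v[0]*np.cos(a)+v[1]*np.sin(a),-v[0]*np.sin(a)+v[1]*np.cos(a)]);print('theta',np.arctan2(-l[0],-l[1]),np.linalg.norm(l))
sd=cam('side')
g=sd['frame'].astype(int)
for v_ in(268,274,282,290):print(v_,[int(x) for x in g[v_,262:300].sum(1)])
t=cam('top');print('col top',blob(t,(.449,.198,.065),16,.065))
E
```

```text
25.725 [0.48538167 0.03948737 0.17098043] [ 3.91582136 -3.59976218 -3.22353781] 0.19453152691338269 29.990823715925217 [-0.65  0.45  0.59  2.06 -0.37  0.73  0.05]
theta 1.5589774289306224 0.16521303427957865
268 [539, 539, 541, 541, 542, 543, 543, 533, 476, 325, 222, 210, 208, 211, 210, 211, 211, 211, 212, 209, 207, 208, 205, 205, 205, 210, 211, 212, 228, 297, 365, 391, 390, 386, 387, 389, 389, 389]
274 [537, 539, 544, 545, 546, 544, 537, 467, 150, 203, 210, 210, 206, 208, 211, 211, 209, 210, 215, 214, 214, 216, 214, 215, 213, 213, 213, 212, 211, 216, 209, 317, 494, 547, 548, 542, 515, 515]
282 [558, 559, 562, 565, 566, 568, 526, 290, 114, 145, 218, 302, 337, 345, 338, 313, 295, 286, 286, 284, 285, 284, 285, 295, 304, 321, 345, 336, 307, 221, 185, 370, 503, 516, 524, 530, 544, 571]
290 [596, 597, 575, 555, 548, 557, 564, 501, 102, 102, 140, 212, 297, 350, 360, 366, 367, 368, 366, 366, 365, 363, 363, 358, 353, 351, 323, 235, 131, 79, 133, 303, 474, 542, 542, 547, 544, 536]
col top (array([178.5, 220.5]), array([ 8.7, 13.8]), array([0.4507, 0.2065, 0.065 ]))
```

The gate angle is about 1.56 rad with the peg firmly held, and the column is unmoved. Handing in.

```bash
python3 -c "
from bench import *
print(finish_job())"
```

```text
the job is handed in; nothing more can be done
None
```

I set the loose tin on the column, squeezed both catches back (hinge side first), swung the gate to about 1.56 rad (89°), and handed the job in at about 26 s with the arm still holding it open by the peg; no result came back, and I re-checked the column but not the spool or carton.

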